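Prop and hold the tilting fixture frame

ROBOT

A 6-joint arm with a two-finger parallel gripper is mounted at the origin on the work surface. World frame = base frame: x ahead of the robot, y to its left, z up, the work surface at z = 0. Lengths are in mm, angles in rad, forces in N, time in s.
With the tool pointing down it reaches from about 375 to 925 mm from the base axis. Payload 5.7 kg.
Tool frame: the origin (TCP) lies midway between the tips of the shut fingers; the grasp point (between the pads) lies 19 mm behind it (ctrl.tcp_to_grasp is the distance from the TCP to the grasp point, in mm); z points along the fingers, y is the line along which they close (so a half turn about z gives the same grasp; the last joint's range is limited). The gripper opens to 88 mm and grips with 3 to 60 N. Pads are 20 mm wide; open, the fingers measure 115 mm over their backs; the gripper's body (75 mm by 178 mm) begins 61 mm behind the grasp point.
Start: joints at [-0.115, 0.359, 1.51, -0, 1.272, -0.115], TCP at [599.965, -0.004, 187.223] pointing down, gripper open.
Joint ranges: [-2.97, 2.97], [-1.01, 2.36], [0.21, 2.38], [-0.96, 4.11], [0.2, 2.71], [-2.98, 2.98]. Speed limits (rad/s): [2.39, 2.39, 3.14, 3.14, 3.14, 3.14].

INTERFACE

Orientations are given as [roll, pitch, yaw] about the fixed x, y, z axes, in that order (R = Rz(yaw) Ry(pitch) Rx(roll)).
In Python, from station import read_state, eyes, job, ctrl gives the robot as it stands. The module is installed in compiled form; this text tells all that it offers.
- The arm moves only by the tool play_rows, never from a script. Its argument "steps" is a list that holds one entry, the list of rows, each a list of 7 numbers: the shift along the tool's x, y, z in cm, then the turn, a rotation vector about the tool's x, y, z in units of 10 degrees (1.0 is 10 degrees), then the finger opening in cm, from 0 to 8.78. In form: [[[x, y, z, rx, ry, rz, jaw], ...]]. A call has 1 to 12 rows; each row is the pose to reach, as a shift and turn from the pose commanded when the call began, along the tool's axes at that moment; what a row does not reach only later rows make up. A row lasts 1/8 s, in which the tool goes at most 62.5 mm and 10.7 degrees, less where a joint would pass 70% of its speed; a pose out of reach is approached as far as the arm can. A call with a gripper value outside its range is refused whole. The fingers move at their own pace and stop on an object; the grip force is fixed at half the most. Time passes only in rows, so rows that repeat a pose let the fingers close. It gives the time, the measured TCP pose, the force, the opening and the grip force at its end, in the units of the state.
- read_state(): the state, without advancing time (a new reading comes with each control period).
- eyes.read_camera(name): name is "scene" or "side" or "wrist"; returns a dict with "pixels" (420x560x3 uint8, red, green, blue), "fovy" (degrees; the focal length in pixels is half the picture's height over the tangent of half this angle, whatever the lens; pixels are square), "cx", "cy" (the principal point, pixels), "rvec" (rotation vector, rad) and "tvec" (3), from world to camera coordinates, as OpenCV has them; the wrist camera has in their place "T_tool_cam" (4x4, takes a point from camera to tool coordinates, whose origin is the TCP and whose axes are the flange's). Camera axes: x right, y down, z forward; pixel columns grow to the right and rows downward; lengths in mm; the calibration is good to about 2 mm. A picture is of the moment at which its call begins: read the wrist's pose just before it. There is no depth.
- job.finish_job(): hands the job in; it is judged then, once.
The state is a dict: "time": time; "joint_positions": joint angles; "joint_vel": joint speeds; "tau": joint torques, N m; "tcp_pos": TCP position; "tool_rot": TCP orientation; "wrist_force": force on the tool from outside, world axes, zero at the start; "ft_torque": the same for the moment, N m; "opening": finger opening in mm; "finger_force": force on a finger pad.
Only numpy, scipy, OpenCV 4.12 (cv2) and the standard library are available. Lean on these libraries where they do the work, as an engineer would, in place of code of your own. Each camera call takes 0.05 s, during which the arm holds its last target. There are 200 camera calls.

TASK

Get the tilting fixture frame ready for a colleague to bolt work to it. First stand the loose steel rest pin upright in the bore of the fixture's base plate, fully home; then flip the prop leg up over centre and down to its stop on the pin's side; then swing the leaning frame upright by the round bar at its top and finish while still gripping that bar and holding the frame upright, clear of the pin, so that it cannot tip. Leave the block, ring and wrench lying around where they are.

Things in the scene. Friction and masses are not known exactly. Their poses are not given: they have to be found in the camera images.
- fixture: Steel base plate fixed to the bench, 130 (x) x 230 (y) x 26 mm thick; origin on the bench under the hub axis (plate from y = -85 to +145 mm). x is the hub axis, z up. In this 'fixture frame' the aluminium frame, 62 mm wide, lies at x = -8 to 8 mm, the bar sticks out to -x, the leg is on the +x side. Dark cheeks and hub bolt: within 28 mm of the origin in x and y, up to 98 mm high.
- hub (a point): Point on the hub axis (parallel to the fixture's x axis) at the middle of the frame, 70 mm above the bench; the frame turns about this axis.
- bore (a point): Centre of the mouth of the blind bore in the base plate's top face (26 mm above the bench), at x = +40, y = +104 mm in the fixture frame. The bore is vertical, 19.5 mm in diameter, 20 mm deep, with a 2 mm chamfer.
- pin_mid (a point): Loose plain steel rest pin, a cylinder 18 mm in diameter and 62 mm long with a chamfered foot, 0.12 kg, standing upright on the bench at the start. The point is on its axis half-way up (31 mm above its foot); z runs along the pin, foot downward. Fully home in the bore this point lies 37 mm above the bench (11 mm above the bore's mouth) and 42 mm of pin stand out.
- frame (a joint): Tilt of the aluminium frame about the hub (rad): 0 upright, negative leans to the fixture's -y, positive to +y. It starts at its stop at -0.30 and falls back there when let go; near upright, with the leg down, it tips to +y until the leg's foot lands on the rest pin at +0.12 to +0.16. It moves easily (about 1 N at the bar).
- bar (a point): Round dark steel bar at the top of the frame, 22 mm in diameter, 60 mm long, parallel to the fixture's x axis, sticking out of the frame's -x face with free space around. The point is the bar's middle: 185 mm from the hub axis, at x = -37 mm in the fixture frame. With the frame upright it is straight above the fixture's y = 0, 255 mm above the bench.
- leg (a joint): Prop leg's angle on the frame (rad): 0 folded up at its stop, pointing up and leaning 0.35 farther to -y than the frame; grows as it swings over the top to +y; 2.70 is the down stop, pointing down and out to +y. Pivot on the frame, 120 mm from the hub axis. Under 1 N at the foot moves it; past vertical (0.65 with the frame at -0.30) it falls to the stop by itself in about 1 s.
- foot (a point): Centre of the leg's rubber foot, a roller 18 mm in diameter, 40 mm long, parallel to the fixture's x axis, at x = +42 mm in the fixture frame, 144 mm from the leg's pivot. The flat leg, 16 mm wide, lies at x = 24 to 36 mm. Folded up, the foot is 299 mm above the bench, 123 mm to -y of the hub; at the top of its swing 329 mm above the bench.
- insert_block: Bystander: steel block 70 x 60 x 40 mm with two holes, origin under its centre. Leave alone.
- locating_ring: Bystander: flat steel ring 80 mm across, 14 mm thick, origin under its centre. Leave alone.
- wrench: Bystander: steel wrench 170 mm long lying on the bench. Leave alone.
There are look-alikes about, which are no part of the job. What is shaped like the part that bears pin_mid but red is not meant.

How it is judged (in metres and radians):
On the way, in this order (a step that is already met when the one before it is completed fails the run):
1. the pin stands fully home in the bore (horizontal distance between pin_mid and bore below 0.005 m and z of pin_mid in the frame of bore below 0.0145 m and angle between pin_mid's own z axis and vertical below 0.15 rad), for 0.2 s.
2. the prop leg is over centre and down at its stop (value of joint leg above 2.6 rad), for 0.2 s.
3. the frame is held upright by its bar (frame_c6) (value of joint frame between -0.06 and 0.06 rad and contact force between the fingers and frame_c6 above 1 N), for 0.2 s.
At the end, for the whole second after the job is handed in: Fingers grip the bar (over 1 N); frame still, within 0.06 rad of upright; leg within 0.1 rad of its down stop; pin in the bore within 5 mm of its axis, within 3.5 mm of fully home, tilted under 0.15 rad, touched by neither fingers nor leg (all of step 1 and all of step 3 and velocity of joint frame between -0.1 and 0.1 rad/s and value of joint leg above 2.6 rad and contact force between pin and the fingers below 0.3 N and contact force between pin and leg below 0.3 N); the arm keeps its last pose, push and grip.
It fails at once if a bystander is shifted more than 30 mm (distance of any of insert_block, locating_ring, wrench from where it was at the start of the episode above 0.03 m).
It also fails if it takes over 62 s, if anything falls off the work surface, if the arm or the gripper's body presses on something with over 40 N, if the wrist force passes 120 N, or if a joint passes its speed limit or range.

## Working session

There is one attempt and no reset: what is moved stays moved. The work goes in short steps, Python scripts to look and compute and a tool call to move; the robot and the scene stay as the last step left them, time stands still between calls to the robot, and variables do not carry over. Pictures are saved under pics/ and viewed, at most 10 in all, crops included, and the job is handed in when it is done.

Besides the shell and the picture viewer there is one more tool, called after "Request:" as name(argument=value, ...), one argument or row to a line, values as JSON. play_rows: Moves the arm, as the interface text tells. Its arguments: {"type":"object","properties":{"steps":{"type":"array","items":{"type":"array","items":{"type":"array","items":{"type":"number"}}}}},"required":["steps"]}

```bash
mkdir -p pics
cat > h.py <<'E'
import numpy as np, cv2
from scipy.spatial.transform import Rotation as R
from station import read_state, eyes, job, ctrl
def cam(name):
    s=read_state(); c=eyes.read_camera(name); f=210/np.tan(np.radians(c['fovy'])/2)
    K=np.array([[f,0,c['cx']],[0,f,c['cy']],[0,0,1.]])
    if name=='wrist':
        T=np.array(c['T_tool_cam']); Rt=R.from_euler('xyz',s['tool_rot']).as_matrix()
        Rwc=Rt@T[:3,:3]; o=Rt@T[:3,3]+np.array(s['tcp_pos'])
    else:
        Rm=cv2.Rodrigues(np.array(c['rvec'],float))[0]; Rwc=Rm.T; o=-Rm.T@np.array(c['tvec'],float).ravel()
    return dict(im=c['pixels'],K=K,R=Rwc,o=o)
def ray(c,u,v):
    d=c['R']@np.linalg.solve(c['K'],[u,v,1.]); return c['o'],d/np.linalg.norm(d)
def onz(c,u,v,z):
    o,d=ray(c,u,v); return o+d*(z-o[2])/d[2]
def tri(*rs):
    A=sum(np.eye(3)-np.outer(d,d) for o,d in rs); b=sum((np.eye(3)-np.outer(d,d))@o for o,d in rs); return np.linalg.solve(A,b)
def proj(c,p):
    q=c['K']@(c['R'].T@(np.array(p,float)-c['o'])); return q[:2]/q[2]
def save(c,fn,box=None,s=1):
    im=c['im'][:,:,::-1]
    if box: im=im[box[1]:box[3],box[0]:box[2]]
    cv2.imwrite('pics/'+fn,cv2.resize(im,None,fx=s,fy=s,interpolation=cv2.INTER_CUBIC))
E
python3 - <<'E'
from h import *
import pickle
np.set_printoptions(precision=2,suppress=True)
for n in ['scene','side','wrist']:
    c=cam(n); pickle.dump(c,open(n+'.pkl','wb')); print(n,c['o'],c['R'][:,2],c['K'][0,0]); 
    save(c,n+'0.png',None,1.4)
s=read_state(); print(s['tool_rot'],s['time'],s['opening'],ctrl.tcp_to_grasp)
E
```

```text
scene [1642.85 -519.59  940.75] [-0.76  0.37 -0.53] 477.80045537975576
side [233.08 784.23 895.84] [ 0.29 -0.73 -0.61] 455.04479592168434
wrist [600.23  68.01 383.63] [-0.   -0.25 -0.97] 292.76782969037333
[-3.14 -0.    1.57] 0.15 87.76680006581321 18.700000000000003
```

View pics/scene0.png

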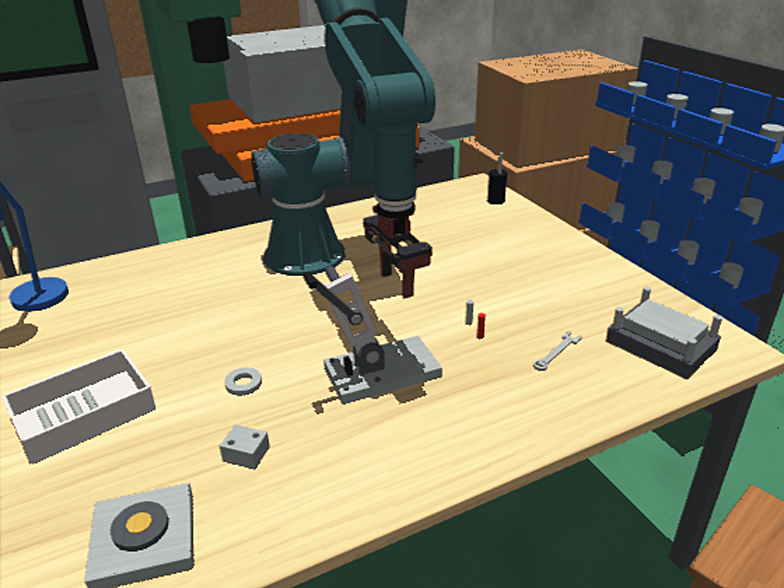

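View pics/side0.png

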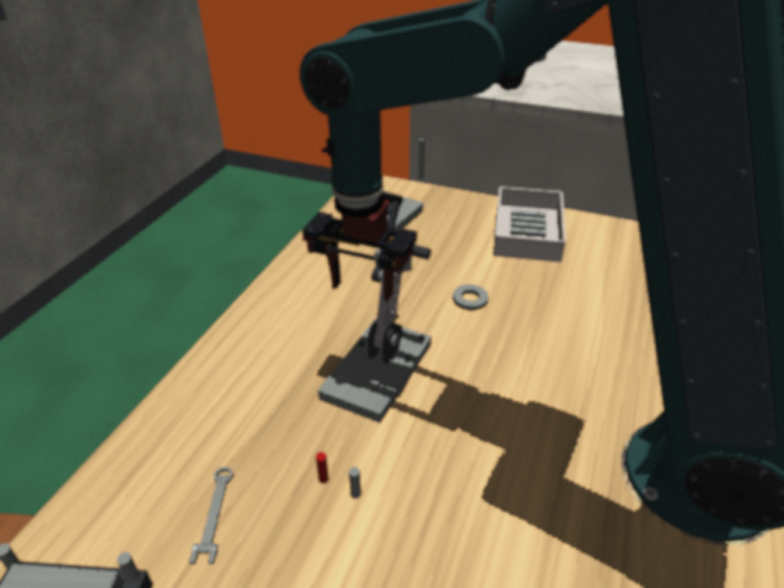

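The scene view shows the grey pin at about (469,312) and the red look-alike at (481,326). The fixture is at about (380,365) and the wrench at (557,350). Other look-alikes are the rods in the tray at (50–90,408), the posts on the right-hand pallet fixture at (646,295) and (716,325), and the cups in the rack. In the side view the grey pin is at (355,483) and the red one at (322,467). I choose the grey, free-standing pin and will check it in a close crop.

Run:
```python
from h import *
import pickle
np.set_printoptions(precision=1,suppress=True)
S,D=[pickle.load(open(n+'.pkl','rb')) for n in('scene','side')]
P={}
for n,c,box in(('scene',S,(322,208,342,238)),('side',D,(244,328,262,360))):
    im=c['im'][box[1]:box[3],box[0]:box[2]].astype(int)
    sat=im.max(2)-im.min(2)
    m=(sat<40).astype(np.uint8)
    k,l,st,ce=cv2.connectedComponentsWithStats(m)
    i=1+np.argmax(st[1:,4]); print(n,st[i],ce[i]+box[:2]); P[n]=ray(c,*(ce[i]+box[:2]))
    r,d=P[n]; print(r+d*(31-r[2])/d[2])
print('tri',tri(P['scene'],P['side']))
a=cv2.resize(S['im'][205:300,215:360,::-1],None,fx=5,fy=5,interpolation=cv2.INTER_CUBIC)
cv2.imwrite('pics/c1.png',a)
b=cv2.resize(D['im'][170:365,215:315,::-1],None,fx=3,fy=3,interpolation=cv2.INTER_CUBIC)
cv2.imwrite('pics/c2.png',b)
```

```text
scene [11  6  5 18 83] [334.9 222.4]
[511.9 239.   31. ]
side [  5   6   8  22 135] [253.2 343.9]
[518.  234.5  31. ]
tri [516.7 236.4  34.5]
```

View pics/c1.png

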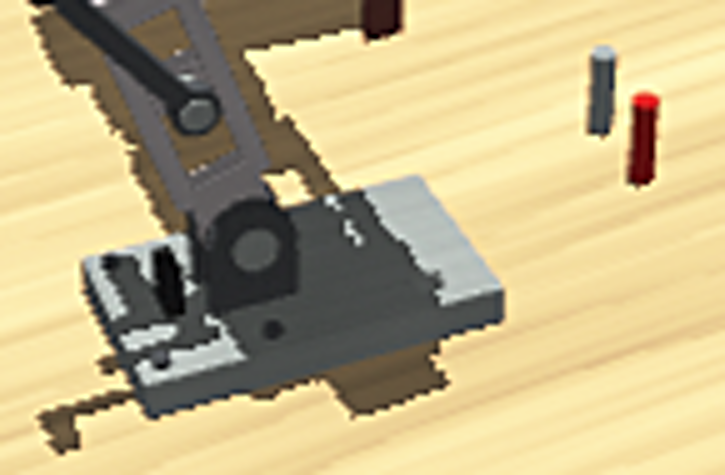

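View pics/c2.png

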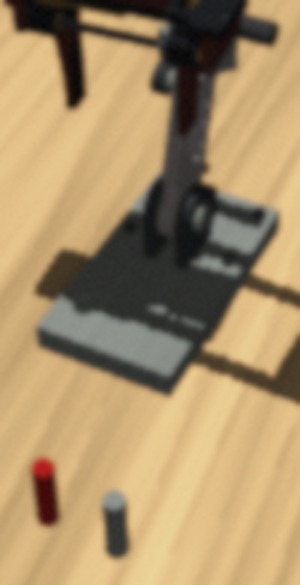

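The close crop confirms a plain grey pin at c1 (601,90), with the red one at (644,140). The plate's top corners in c1 are about (85,262), (420,178), (503,292) and (145,385). The leg is on the side facing the scene camera and the frame leans left (−y). The bore is lost in shadow near (432,280).

Run:
```python
from h import *
import pickle
np.set_printoptions(precision=1,suppress=True)
S,D=[pickle.load(open(n+'.pkl','rb')) for n in('scene','side')]
q=[onz(S,215+u/5,205+v/5,26)[:2] for u,v in((85,262),(420,178),(503,292),(145,385))]
print(np.array(q)); 
for a in range(4): d=q[(a+1)%4]-q[a]; print(np.linalg.norm(d),np.degrees(np.arctan2(d[1],d[0])))
p=[onz(D,215+u/3,170+v/3,26)[:2] for u,v in((40,332),(170,380),(277,215))]
print(np.array(p))
for a in range(2): d=p[a+1]-p[a]; print(np.linalg.norm(d),np.degrees(np.arctan2(d[1],d[0])))
W=pickle.load(open('wrist.pkl','rb'));print([proj(W,x) for x in((516,236,31),(650,60,26))])
```

```text
[[ 521.1 -141.2]
 [ 540.9   84.2]
 [ 667.4   72.6]
 [ 644.7 -153.2]]
226.33405922003024 84.98902163204116
127.00957903154395 -5.237849314725877
227.02438105010108 -95.73978145414101
124.1264682798619 174.44670415485984
[[ 657.9   78.8]
 [ 533.1   88.2]
 [ 515.4 -136.4]]
125.15966533255505 175.66544412036797
225.29717424762873 -94.50701680705869
[array([197.2, -37.3]), array([321.4, 139.3])]
```

View pics/wrist0.png

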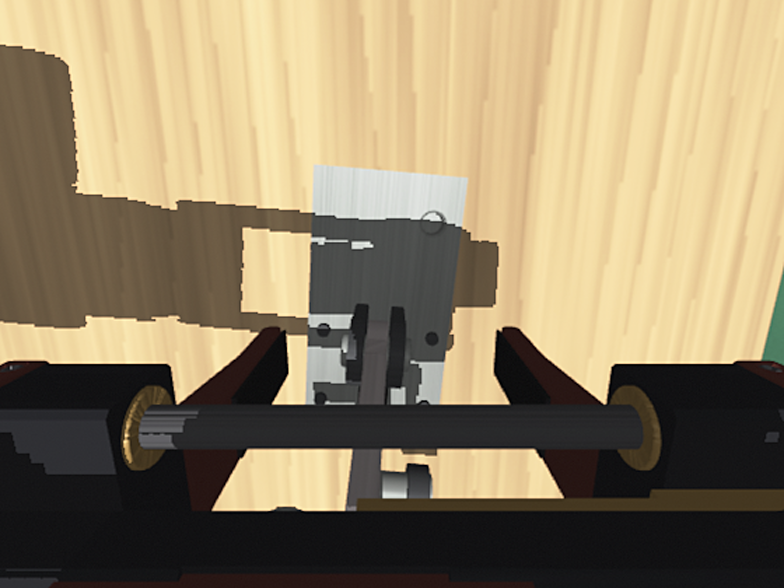

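The wrist view shows the bore ring at (432,222), and plate corners on the +y end at (314,165) and (467,179). So the plate is turned by about −5°.

Run:
```python
from h import *
import pickle
np.set_printoptions(precision=1,suppress=True)
S,D,W=[pickle.load(open(n+'.pkl','rb')) for n in('scene','side','wrist')]
b=onz(W,432/1.4,222/1.4,26); print('bore w',b)
q=[onz(W,u/1.4,v/1.4,26)[:2] for u,v in((314,165),(467,179))]; d=q[1]-q[0]; print(q,np.linalg.norm(d),np.degrees(np.arctan2(d[1],d[0])))
print('scene corner->bore', [ ])
a=np.radians(-5.2); x=np.array([np.cos(a),np.sin(a)]); y=np.array([-x[1],x[0]])
for c in ([540.9,84.2],[533.1,88.2],q[0]): print('bore from +y -x corner',np.array(c)+105*x-41*y)
for c in ([667.4,72.6],[657.9,78.8],q[1]): print('bore from +y +x corner',np.array(c)-25*x-41*y)
r=tri(ray(S,215+644/5,205+140/5),ray(D,215+45/3,170+493/3)); print('red',r)
```

```text
bore w [635.4  37.4  26. ]
[array([535.7,  84.4]), array([663.9,  73.2])] 128.7247131820393 -5.031115632258613
scene corner->bore []
bore from +y -x corner [641.8  33.9]
bore from +y -x corner [634.   37.9]
bore from +y -x corner [636.5  34.1]
bore from +y +x corner [638.8  34. ]
bore from +y +x corner [629.3  40.2]
bore from +y +x corner [635.3  34.6]
red [578.2 230.8  31.1]
```

Request:
play_rows(
  steps=[
    [[6,-3,0,0,0,0.2,5],[12,-6,0,0,0,0.4,5],[17.6,-8.3,0,0,0,0.5,5],[17.6,-8.3,0,0,0,0.5,5],[17.6,-8.3,0,0,0,0.5,5]],
  ],
)

```text
time: 0.78
tcp_pos: [517.0, 176.0, 187.2]
tool_rot: [3.141, 0.001, 1.485]
wrist_force: [0.9, 0.0, -0.3]
opening: 50.0
finger_force: 0.0
```

```bash
cat >> h.py <<'E'
def move(target,yaw_deg=None):
    """shift (cm, tool axes) from the measured pose"""
    s=read_state(); Rt=R.from_euler('xyz',s['tool_rot']).as_matrix()
    return Rt.T@(np.array(target,float)-np.array(s['tcp_pos']))/10
E
python3 - <<'E'
from h import *
np.set_printoptions(precision=2,suppress=True)
s=read_state(); print(s['time'],s['tcp_pos'],s['tool_rot'],s['opening'])
c=cam('wrist'); save(c,'w1.png',None,1.2)
print(proj(c,(516.7,236.4,62)),proj(c,(516.7,236.4,0)))
im=c['im'].astype(int)
u,v=proj(c,(516.7,236.4,31)).astype(int); x0,y0=u-35,max(v-60,0)
sub=im[y0:v+60,x0:u+35]; sat=sub.max(2)-sub.min(2); m=(sat<35).astype(np.uint8)
k,l,st,ce=cv2.connectedComponentsWithStats(m)
for i in range(1,k):
    if st[i,4]>30: print(st[i]+[x0,y0,0,0,0],ce[i]+[x0,y0])
E
```

```text
0.775 [517.01 176.02 187.18] [3.14 0.   1.49] 49.979938901827666
[273.37 139.87] [274.27 138.63]
[265 131  17  17 226] [272.64 139.12]
```

View pics/w1.png

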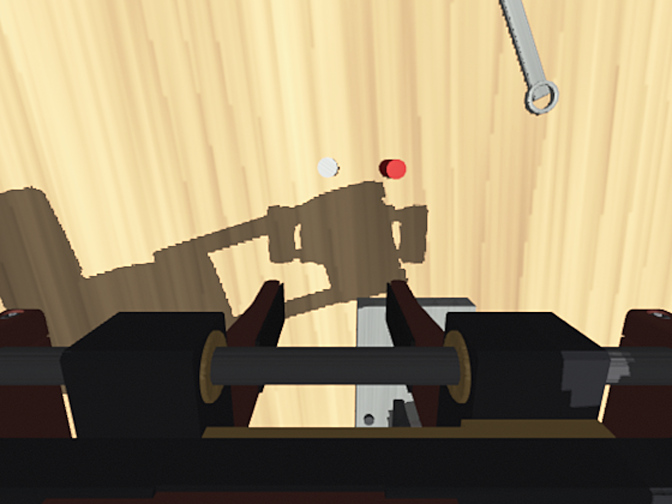

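The wrist view shows the white-topped pin at (327,167), which is (272.6,139.1) in full pixels and within 1 px of the predicted position. The red one is beside it at (393,169) and the wrench is at the top right. The choice is confirmed.

Run:
```python
from h import *
np.set_printoptions(precision=2,suppress=True)
c=cam('wrist'); p=onz(c,272.6,139.1,62); print(p); print(move([p[0],p[1],187.2]),move([p[0],p[1],27]))
```

```text
[516.5  236.49  62.  ]
[ 6.13 -0.67 -0.01] [ 6.14 -0.67 16.01]
```

Request:
play_rows(
  steps=[
    [[6.1,-0.7,0,0,0,0,5],[6.1,-0.7,5,0,0,0,5],[6.1,-0.7,10,0,0,0,5],[6.1,-0.7,14,0,0,0,5],[6.1,-0.7,16,0,0,0,5],[6.1,-0.7,16,0,0,0,5],[6.1,-0.7,16,0,0,0,1.0],[6.1,-0.7,16,0,0,0,1.0],[6.1,-0.7,16,0,0,0,1.0],[6.1,-0.7,16,0,0,0,1.0]],
  ],
)

```text
time: 2.12
tcp_pos: [515.6, 237.5, 27.8]
tool_rot: [3.141, -0.0, 1.484]
wrist_force: [-0.1, -0.4, 0.9]
opening: 13.6
finger_force: 0.0
```

Run:
```python
from h import *
np.set_printoptions(precision=2,suppress=True)
s=read_state(); print(s['time'],s['tcp_pos'],s['opening'],s['finger_force'],s['wrist_force'])
c=cam('wrist'); print(proj(c,(516.5,236.5,62)),proj(c,s['tcp_pos']))
d=cam('side'); print(proj(d,(516.5,236.5,62)))
a=cv2.resize(d['im'],(700,525),interpolation=cv2.INTER_CUBIC)[262:,175:525]
b=cv2.resize(c['im'],(700,525))[200:463,175:525]
cv2.imwrite('pics/g1.png',np.hstack([a,b])[:,:,::-1])
```

```text
2.125 [515.61 237.51  27.79] 13.558275727478765 0.0 [-0.08 -0.43  0.86]
[279.74 251.5 ] [278.22 231.31]
[252.85 336.3 ]
```

View pics/g1.png

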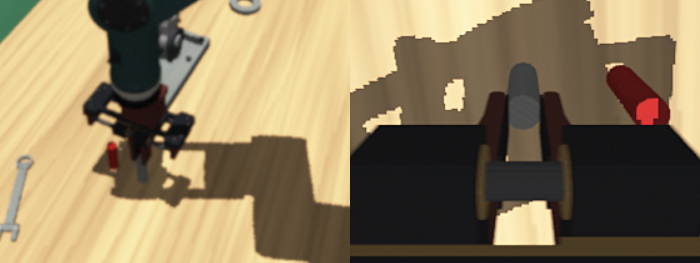

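Run:
```python
from h import *
np.set_printoptions(precision=2,suppress=True)
c=cam('wrist'); im=c['im']; sub=im[200:275,250:310]
hsv=cv2.cvtColor(sub,cv2.COLOR_RGB2HSV)
print([onz(c,278.6,y,62) for y in (246,248,250)])
for y in range(208,268,4): print(y,[tuple(int(t) for t in im[y,x]) for x in (264,270,274,278,284,290)])
```

```text
[array([515.97, 240.14,  62.  ]), array([515.86, 238.88,  62.  ]), array([515.74, 237.61,  62.  ])]
208 [(109, 91, 70), (114, 95, 73), (119, 100, 75), (125, 106, 79), (119, 99, 74), (120, 102, 76)]
212 [(109, 92, 69), (115, 97, 72), (58, 61, 62), (64, 64, 64), (56, 61, 62), (120, 101, 76)]
216 [(109, 92, 68), (58, 60, 61), (64, 65, 64), (65, 66, 65), (63, 65, 63), (123, 102, 76)]
220 [(110, 93, 70), (60, 61, 59), (63, 65, 64), (64, 66, 64), (62, 64, 63), (106, 90, 71)]
224 [(109, 92, 69), (62, 63, 62), (64, 64, 63), (65, 66, 65), (62, 64, 62), (76, 71, 64)]
228 [(111, 93, 70), (62, 63, 62), (63, 65, 63), (65, 65, 65), (62, 62, 62), (52, 57, 58)]
232 [(109, 91, 68), (62, 64, 62), (63, 64, 62), (65, 67, 65), (61, 63, 62), (57, 60, 61)]
236 [(44, 25, 22), (49, 51, 50), (64, 65, 64), (76, 77, 75), (60, 61, 60), (31, 29, 29)]
240 [(43, 24, 22), (49, 49, 48), (77, 79, 78), (75, 76, 75), (80, 82, 80), (18, 15, 17)]
244 [(44, 24, 21), (48, 49, 49), (76, 78, 76), (74, 76, 75), (75, 76, 75), (14, 16, 16)]
248 [(44, 24, 22), (51, 51, 50), (73, 75, 73), (78, 79, 77), (75, 77, 75), (13, 14, 14)]
252 [(45, 25, 22), (49, 51, 50), (77, 79, 77), (77, 78, 77), (78, 78, 78), (16, 16, 17)]
256 [(46, 25, 23), (50, 52, 50), (77, 79, 77), (75, 77, 75), (78, 79, 77), (16, 15, 16)]
260 [(45, 26, 23), (49, 51, 49), (75, 77, 76), (78, 80, 78), (74, 76, 75), (16, 17, 17)]
264 [(36, 22, 20), (71, 61, 47), (115, 96, 70), (115, 98, 75), (125, 104, 78), (15, 15, 14)]
```

Run:
```python
from h import *
np.set_printoptions(precision=2,suppress=True,linewidth=200)
c=cam('wrist'); im=c['im'].astype(int); print(c['o'],c['R'][:,2])
for y in (200,206,210,212,216,224,232,236,240,250,260): print(y,im[y,256:302].sum(1)//3)
s=read_state();print(s['tcp_pos'],s['tool_rot'],s['opening'])
for z in (0,62):
  for dx,dy in((-9,0),(9,0),(0,-9),(0,9)): print(z,proj(c,(515.7+dx,237.6+dy,z)))
```

```text
[521.74 305.22 224.54] [-0.02 -0.25 -0.97]
200 [ 98  97  96  94  92  91  90  90  89  89  88  90  92  93  95  95  96  97  98  99 100 100 100 101 100 100  99  98  98  99  98  98  98  99  99  99 100  99  99  98  98  99  99  99  99  99]
206 [ 99  97  96  94  93  91  90  89  89  90  89  89  91  92  93  95  94  97  98  99  99  99 100 100 100 100  99  98  96  97  98  98  98  98  99  99 100 100 100  99  98 100  98  99  99  99]
210 [ 98  97  97  96  93  92  90  89  90  90  90  89  91  92  93  95  98  96  92  93  81  74  70  66  77  84  88  92  96  99  99  98  98  99  99  99  99 100  99  99  98  98  99  98  99 100]
212 [ 99  98  98  95  95  92  91  91  90  90  88  89  90  92  95  93  76  60  60  62  63  64  63  63  63  63  62  62  60  68  87  99 100  98  98  99  99 100 101  99  99  99  99  98  99  99]
216 [ 99  99  97  96  96  93  92  90  90  89  90  91  84  66  59  62  62  62  64  63  64  65  64  64  64  64  63  63  63  64  62  60  63  89 102  99 100 100  99  99  98  99  99  99  99  99]
224 [100  99  99  98  96  94  93  92  90  91  93  74  56  60  61  62  62  62  64  63  64  64  65  65  63  6
[... 354 characters left out ...]
8 65 62 61 59 61 56 29  5 34 37 28 30 29 30 29 29 30 30 28 29]
240 [29 28 30 29 29 30 30 30 30 32 31 25 15 10 34 68 78 76 77 77 76 76 75 74 75 77 78 79 79 79 81 69 37 11 18 28 30 30 31 29 30 29 29 30 30 29]
250 [30 29 29 29 30 29 30 29 30 29 25 15 16 12 35 71 83 79 79 76 77 74 74 74 77 77 78 78 76 76 78 62 28 12 16 19 26 30 31 31 30 30 30 29 28 30]
260 [26 32 30 29 31 29 30 29 31 25 17 17 15 12 35 71 81 78 77 77 77 78 77 78 76 76 76 76 76 76 80 65 30 10 15 16 16 28 31 29 30 30 30 29 30 31]
[515.31 237.48  27.38] [ 3.14 -0.    1.48] 10.352701508887035
0 [267.6  220.87]
0 [290. 219.]
0 [279.76 230.56]
0 [277.81 209.11]
62 [263.7  251.31]
62 [293.81 248.87]
62 [280.03 263.95]
62 [277.4  235.88]
```

The fingers are still closing freely. In the side and wrist views the fingertips appear just above the pin's top, so the real tips seem to be about 35 mm short of the reported TCP. I'll check this numerically.

Run:
```python
from h import *
import pickle
np.set_printoptions(precision=1,suppress=True,linewidth=200)
S,D,W=[pickle.load(open(n+'.pkl','rb')) for n in('scene','side','wrist')]
for z in(187,205,222,240): print(z,'scene tips',proj(S,(650,0,z))*1.4,proj(S,(550,0,z))*1.4,'side',proj(D,(650,0,z))*1.4,proj(D,(550,0,z))*1.4,'wrist',proj(W,(644,10,z))*1.4,proj(W,(556,10,z))*1.4)
s=read_state(); print(s['joint_positions'],s['opening'])
```

```text
187 scene tips [408.1 311.9] [386.2 288.8] side [336.7 300.9] [389.  313.9] wrist [478.9 305.2] [302.8 305.2]
205 scene tips [408.  304.4] [386.  281.6] side [336. 293.] [388.9 305.8] wrist [487.  316.4] [294.6 316.3]
222 scene tips [408.  297.3] [385.8 274.7] side [335.5 285.3] [388.8 298.1] wrist [496.2 329. ] [285.3 328.9]
240 scene tips [408.  289.6] [385.6 267.3] side [334.8 277. ] [388.7 289.7] wrist [508.1 345.3] [273.3 345.2]
[0.3 0.5 1.7 0.  0.9 0.4] 10.352701508887035
```

All three views agree: the real fingertips are 35 mm behind the reported TCP (real tip z = TCP z + 35). I'll reopen, go down 36 mm and grip.

Request:
play_rows(
  steps=[
    [[0,0,0,0,0,0,5],[0,0,0,0,0,0,5],[0,0,0,0,0,0,5],[0,0,0,0,0,0,5],[0,0,0,0,0,0,5],[0,0.05,2,0,0,0,5],[0,0.05,3.5,0,0,0,5],[0,0.05,3.5,0,0,0,1],[0,0.05,3.5,0,0,0,1],[0,0.05,3.5,0,0,0,1],[0,0.05,3.5,0,0,0,1],[0,0.05,3.5,0,0,0,1]],
  ],
)

```text
time: 3.82
tcp_pos: [516.2, 237.5, -7.2]
tool_rot: [3.141, -0.0, 1.484]
wrist_force: [-0.2, -0.6, 3.9]
opening: 17.6
finger_force: 30.0
```

Request:
play_rows(
  steps=[
    [[0,0,0,0,0,0,1],[0,0,0,0,0,0,1]],
  ],
)

```text
time: 4.08
tcp_pos: [516.2, 237.5, -7.2]
tool_rot: [3.141, -0.0, 1.484]
wrist_force: [-1.0, 0.4, 6.1]
opening: 17.5
finger_force: 30.0
```

Gripped: 17.5 mm opening and 30 N. The foot is at TCP z + 7. Next I lift and go to a spot just short of the bore to look.

Request:
play_rows(
  steps=[
    [[0,0,-4,0,0,0,1],[0,0,-9,0,0,0,1],[-3,2,-13.7,0,0,0,1],[-7,4.5,-13.7,0,0,0,1],[-12,7.5,-13.7,0,0,0,1],[-17,10.5,-13.7,0,0,0,1],[-21,13,-13.7,0,0,0,1],[-22.6,13.9,-13.7,0,0,0,1],[-22.6,13.9,-13.7,0,0,0,1],[-22.6,13.9,-13.7,0,0,0,1],[-22.6,13.9,-13.7,0,0,0,1]],
  ],
)

```text
time: 5.45
tcp_pos: [633.7, 1.7, 129.2]
tool_rot: [-3.141, -0.0, 1.485]
wrist_force: [0.9, 0.6, -1.9]
opening: 17.8
finger_force: 30.0
```

Run:
```python
from h import *
import pickle
np.set_printoptions(precision=1,suppress=True,linewidth=200)
s=read_state(); print(s['time'],s['tcp_pos'],s['tool_rot'],s['opening'],s['finger_force'])
c=cam('wrist'); pickle.dump(c,open('w2.pkl','wb')); u,v=proj(c,(635.4,37,26)).astype(int); print(u,v)
a=cv2.resize(c['im'][max(v-60,0):v+90,u-100:u+100],None,fx=4,fy=4,interpolation=cv2.INTER_CUBIC)
cv2.imwrite('pics/w2.png',a[:,:,::-1]); print(u-100,max(v-60,0))
```

```text
5.45 [633.7   1.7 129.2] [-3.1 -0.   1.5] 17.796578493304988 29.999789893627167
277 165
177 105
```

View pics/w2.png

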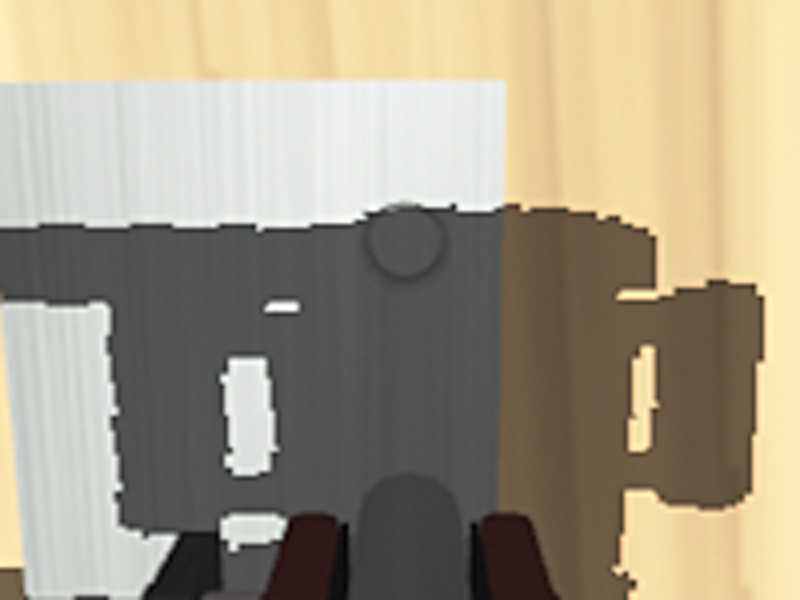

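The crop shows the bore ring centred at (405,241), which is (278.3,165.3) in full pixels. The pin hangs upright between the fingers, with its foot's leading edge at (408,475).

Run:
```python
from h import *
import pickle
np.set_printoptions(precision=2,suppress=True,linewidth=200)
c=pickle.load(open('w2.pkl','rb')); s=read_state(); print(s['tcp_pos'])
b=onz(c,278.1,165.1,26); print('bore',b)
t=np.array(s['tcp_pos']); Rt=R.from_euler('xyz',s['tool_rot']).as_matrix()
lead=onz(c,177+408/4,105+475/4,138); print('lead edge foot',lead,'in tool',Rt.T@(lead-t))
l=[onz(c,177+u/4,105+525/4,138) for u in(356,460)]; print([Rt.T@(x-t) for x in l])
cen=onz(c,177+505/4,105+82/4,26); print('corner +x+y',cen[:2], cen[:2]-25*np.array([.9962,-.0867])-41*np.array([.0867,.9962]))
print(move([b[0],b[1],60]))
```

```text
[633.92   1.57 129.26]
bore [636.32  37.34  26.  ]
lead edge foot [635.01  10.08 138.  ] in tool [ 8.57  0.35 -8.74]
[array([-0.36, -8.5 , -8.74]), array([-0.35,  9.21, -8.75])]
corner +x+y [664.42  73.98] [635.96  35.3 ]
[ 3.58 -0.06  6.93]
```

Request:
play_rows(
  steps=[
    [[2,0,2,0,0,0,1],[3.55,-0.08,5,0,0,0,1],[3.55,-0.08,9,0,0,0,1],[3.55,-0.08,10.4,0,0,0,1],[3.55,-0.08,10.4,0,0,0,1],[3.55,-0.08,10.4,0,0,0,1],[3.55,-0.08,10.4,0,0,0,1]],
  ],
)

```text
time: 6.38
tcp_pos: [638.2, 35.3, 26.8]
tool_rot: [3.139, -0.0, 1.483]
wrist_force: [0.4, 0.3, -1.8]
opening: 17.5
finger_force: 30.0
```

Run:
```python
from h import *
np.set_printoptions(precision=2,suppress=True,linewidth=200)
s=read_state(); print(s['time'],s['tcp_pos'],s['tool_rot'],s['wrist_force'])
print(move([636.2,36.9,24]))
```

```text
6.375 [638.16  35.34  26.79] [ 3.14 -0.    1.48] [ 0.37  0.32 -1.79]
[ 0.14 -0.21  0.28]
```

Request:
play_rows(
  steps=[
    [[0.15,-0.2,0.3,0,0,0,1],[0.15,-0.2,0.3,0,0,0,1],[0.15,-0.2,0.5,0,0,0,1],[0.15,-0.2,0.8,0,0,0,1],[0.15,-0.2,1.0,0,0,0,1],[0.15,-0.2,1.0,0,0,0,1]],
  ],
)

```text
time: 7.12
tcp_pos: [635.0, 37.0, 14.9]
tool_rot: [-3.141, 0.0, 1.484]
wrist_force: [-0.2, -1.0, -1.8]
opening: 17.3
finger_force: 30.0
```

Request:
play_rows(
  steps=[
    [[0,0.05,0.3,0,0,0,1],[0,0.05,0.6,0,0,0,1],[0,0.05,0.8,0,0,0,1],[0,0.05,1.0,0,0,0,1],[0,0.05,1.0,0,0,0,1]],
  ],
)

```text
time: 7.75
tcp_pos: [635.5, 37.0, 5.0]
tool_rot: [-3.141, 0.0, 1.484]
wrist_force: [-0.7, -0.9, -2.2]
opening: 17.3
finger_force: 30.0
```

Request:
play_rows(
  steps=[
    [[0,0,0.2,0,0,0,1],[0,0,0.4,0,0,0,1],[0,0,0.6,0,0,0,1],[0,0,0.7,0,0,0,1],[0,0,0.7,0,0,0,1]],
  ],
)

```text
time: 8.38
tcp_pos: [635.6, 37.0, -1.2]
tool_rot: [3.141, 0.0, 1.484]
wrist_force: [-1.2, -3.1, 4.7]
opening: 17.5
finger_force: 30.0
```

The pin seats at TCP z −1.2, exactly the expected height, with light contact. Next I release and retreat straight up.

Request:
play_rows(
  steps=[
    [[0,0,0,0,0,0,4.5],[0,0,0,0,0,0,4.5],[0,0,0,0,0,0,4.5],[0,0,0,0,0,0,4.5],[0,0,-1,0,0,0,4.5],[0,0,-4,0,0,0,4.5],[0,0,-9,0,0,0,4.5],[0,0,-14,0,0,0,0],[0,0,-20,0,0,0,0],[0,0,-20,0,0,0,0]],
  ],
)

```text
time: 9.62
tcp_pos: [639.7, 37.0, 205.0]
tool_rot: [3.13, -0.001, 1.484]
wrist_force: [0.9, 0.1, -0.8]
opening: 18.5
finger_force: 0.0
```

Run:
```python
from h import *
import pickle
np.set_printoptions(precision=1,suppress=True,linewidth=200)
s=read_state(); print(s['time'],s['tcp_pos'],s['opening'])
S=cam('scene'); D=cam('side'); pickle.dump(S,open('s3.pkl','wb'))
for c in(S,D): print([proj(c,(636,37,z)) for z in(26,68)])
a=[]
for c in(S,D):
    u,v=proj(c,(636,37,50)).astype(int); a.append(cv2.resize(c['im'][v-30:v+30,u-35:u+35],None,fx=5,fy=5,interpolation=cv2.INTER_CUBIC)); print(u-35,v-30)
cv2.imwrite('pics/p3.png',np.hstack(a)[:,:,::-1])
```

```text
9.625 [639.7  37.  205. ] 18.506550596223803
[array([300.3, 261.1]), array([300.4, 250.1])]
[array([242.9, 271.9]), array([242. , 260.5])]
265 224
207 235
```

View pics/p3.png

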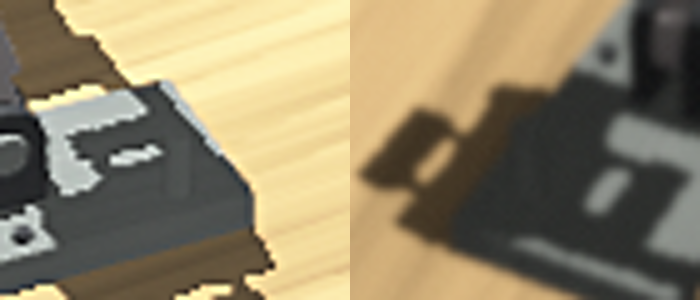

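The left crop shows the pin standing upright in shadow at (178,165), from row 130 to 195. That matches the predicted home position of 130 to 185. Next comes the leg: I go over the top and down behind (−y of) the foot.

Request:
play_rows(
  steps=[
    [[0,0,-6,0,0,0,0],[0,0,-12,0,0,0,0],[-3,0,-12.5,0,0,0,0],[-8,0.2,-12.5,0,0,0,0],[-13,0.4,-12.5,0,0,0,0],[-18,0.4,-12.5,0,0,0,0],[-23,0.4,-12.5,0,0,0,0],[-27.4,0.4,-12.5,0,0,0,0],[-27.4,0.4,-12.5,0,0,0,0],[-27.4,0.4,-12.5,0,0,0,0]],
  ],
)

```text
time: 10.98
tcp_pos: [614.9, -235.4, 321.4]
tool_rot: [-3.139, -0.002, 1.483]
wrist_force: [0.1, 0.3, 0.3]
opening: 0.5
finger_force: 0.0
```

```bash
cat >> h.py <<'E'
FX=np.array([.9962,-.0872,0]); FY=np.array([.0872,.9962,0]); FO=np.array([636,37,0])-40*FX-104*FY
def fix(x,y,z): return FO+x*FX+y*FY+[0,0,z]
def infix():
    d=np.array(read_state()['tcp_pos'])-FO; return d@FX,d@FY,d[2]
E
python3 - <<'E'
from h import *
np.set_printoptions(precision=2,suppress=True,linewidth=200)
s=read_state(); print(s['time'],s['tool_rot'],s['joint_positions'],s['opening'],infix())
print(move(fix(44,-168,245)))
S=cam('scene'); D=cam('side')
f=fix(42,-122.6,299); print('foot pred',f,proj(S,f),proj(D,f))
E
```

```text
10.975 [-3.14 -0.    1.48] [-0.47  0.37  1.17  0.    1.61 -0.38] 0.4576379221079507 (np.float64(42.745565193704245), np.float64(-169.20747491884163), np.float64(321.41243234501763))
[0.11 0.15 7.64]
foot pred [ 618.23 -188.91  299.  ] [221.41 200.14] [279.75 142.16]
```

Request:
play_rows(
  steps=[
    [[0.1,0.2,3,0,0,0,0],[0.1,0.2,6,0,0,0,0],[0.1,0.2,7.6,0,0,0,0],[0.1,0.2,7.6,0,0,0,0],[0.1,0.2,7.6,0,0,0,0]],
  ],
)

```text
time: 11.7
tcp_pos: [618.5, -235.4, 248.4]
tool_rot: [3.14, 0.001, 1.484]
wrist_force: [0.1, -1.0, 0.0]
opening: 0.4
finger_force: 0.0
```

Request:
play_rows(
  steps=[
    [[1.5,0,0,0,0,0,0],[3,0,0,0,0,0,0],[4.3,0,0,0,0,0,0],[5.6,0,0,0,0,0,0],[6.9,0,0,0,0,0,0],[8.2,0,0,0,0,0,0],[9.5,0,0,0,0,0,0],[10.7,0,0,0,0,0,0],[11.9,0,0,0,0,0,0],[12.9,0,0,0,0,0,0],[13.4,0,0,0,0,0,0],[13.4,0,0,0,0,0,0]],
  ],
)

```text
time: 13.2
tcp_pos: [629.4, -101.6, 247.2]
tool_rot: [-3.141, 0.0, 1.484]
wrist_force: [0.7, -0.9, 0.1]
opening: 0.3
finger_force: 0.0
```

Request:
play_rows(
  steps=[
    [[-1,0,0,0,0,0,0],[-2,0,0,0,0,0,0],[-2,0,0,0,0,0,0],[-2,0,0,0,0,0,0],[-2,0,0,0,0,0,0],[-2,0,0,0,0,0,0],[-2,0,0,0,0,0,0]],
  ],
)

```text
time: 14.08
tcp_pos: [627.7, -121.6, 247.3]
tool_rot: [-3.142, -0.0, 1.484]
wrist_force: [-0.1, -0.3, -1.0]
opening: 0.4
finger_force: 0.0
```

Run:
```python
from h import *
import pickle
np.set_printoptions(precision=1,suppress=True,linewidth=200)
s=read_state(); print(s['time'],infix(),s['tool_rot'])
S=cam('scene'); D=cam('side'); pickle.dump((S,D),open('l.pkl','wb'))
f=fix(42,92,118); print('foot down pred',proj(S,f),proj(D,f)); f=fix(42,-122.6,299); print('foot up',proj(S,f)); b=fix(-37,-54.7,246.7); print('bar',b,proj(S,b),proj(D,b))
a=cv2.resize(S['im'][150:300,190:360],None,fx=2.3,fy=2.3,interpolation=cv2.INTER_CUBIC); b=cv2.resize(D['im'][140:290,200:370],None,fx=2.3,fy=2.3,interpolation=cv2.INTER_CUBIC)
cv2.imwrite('pics/l.png',np.hstack([a,b])[:,:,::-1])
```

```text
14.075 (np.float64(45.53318163159737), np.float64(-54.71351576192527), np.float64(247.25575230136238)) [-3.1 -0.   1.5]
foot down pred [297.  237.9] [242.5 243.1]
foot up [221.4 200.1]
bar [ 545.5 -114.4  246.7] [238.5 197.8] [296.  179.3]
```

View pics/l.png

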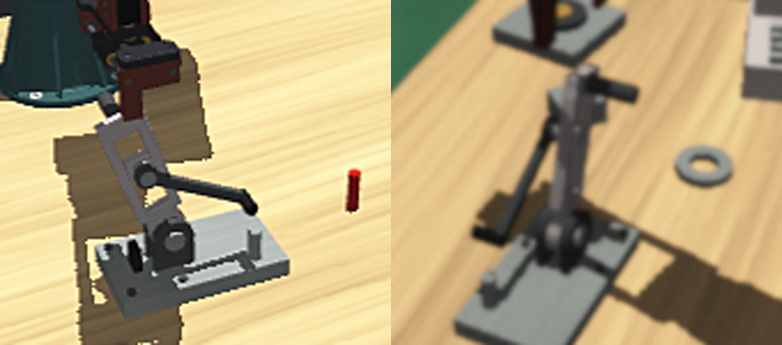

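The leg is down on the pin's side. Its foot is at left crop (251,207), within 2 px of the prediction, and the pin stands upright at (253,242). The bar is at right crop (612,90), exactly as predicted. Next I turn the gripper 90° and go over the bar.

Request:
play_rows(
  steps=[
    [[0,0,-2,0,0,1,6],[0,0,-4,0,0,2,6],[0,-1,-5,0,0,3,6],[0,-2.5,-5,0,0,4,6],[0,-4,-5,0,0,5,6],[0,-5.5,-5,0,0,6,6],[0,-7,-5,0,0,7,6],[0,-8.2,-5,0,0,8,6],[0,-8.2,-5,0,0,9,6],[0,-8.2,-5,0,0,9,6],[0,-8.2,-5,0,0,9,6]],
  ],
)

```text
time: 15.55
tcp_pos: [546.1, -114.6, 297.2]
tool_rot: [-3.142, 0.0, -0.084]
wrist_force: [0.2, 0.4, 0.9]
opening: 59.9
finger_force: 0.0
```

Run:
```python
from h import *
np.set_printoptions(precision=2,suppress=True,linewidth=200)
s=read_state(); print(s['time'],infix(),s['tool_rot'],s['joint_positions'],s['opening'])
print(move(fix(-37,-54.7,193)))
```

```text
15.55 (np.float64(-36.36347153869214), np.float64(-54.8838052231481), np.float64(297.2411379006931)) [-3.14  0.   -0.08] [-0.33  0.22  1.44  0.    1.48  1.32] 59.88959971442781
[-0.06 -0.02 10.42]
```

Request:
play_rows(
  steps=[
    [[-0.05,0,4,0,0,0,6],[-0.05,0,8,0,0,0,6],[-0.05,0,10.4,0,0,0,6],[-0.05,0,10.4,0,0,0,6],[-0.05,0,10.4,0,0,0,1],[-0.05,0,10.4,0,0,0,1],[-0.05,0,10.4,0,0,0,1],[-0.05,0,10.4,0,0,0,1],[-0.05,0,10.4,0,0,0,1],[-0.05,0,10.4,0,0,0,1],[-0.05,0,10.4,0,0,0,1]],
  ],
)

```text
time: 16.92
tcp_pos: [545.7, -115.0, 193.7]
tool_rot: [3.141, -0.001, -0.087]
wrist_force: [-1.2, -1.6, 4.5]
opening: 21.0
finger_force: 30.0
```

Request:
play_rows(
  steps=[
    [[0,-0.45,-0.13,0,0,0,1],[0,-0.9,-0.25,0,0,0,1],[0,-1.35,-0.36,0,0,0,1],[0,-1.8,-0.46,0,0,0,1],[0,-2.25,-0.55,0,0,0,1],[0,-2.7,-0.62,0,0,0,1],[0,-3.6,-0.74,0,0,0,1],[0,-4.5,-0.8,0,0,0,1],[0,-5.2,-0.82,0,0,0,1],[0,-5.5,-0.83,0,0,0,1],[0,-5.5,-0.83,0,0,0,1],[0,-5.5,-0.83,0,0,0,1]],
  ],
)

```text
time: 18.42
tcp_pos: [550.7, -59.7, 201.5]
tool_rot: [-3.141, -0.001, -0.087]
wrist_force: [5.4, -2.1, 0.6]
opening: 21.3
finger_force: 30.0
```

Run:
```python
from h import *
import pickle
np.set_printoptions(precision=2,suppress=True,linewidth=200)
s=read_state(); print(s['time'],infix(),s['tool_rot'],s['opening'],s['finger_force'],s['wrist_force'])
S=cam('scene'); D=cam('side')
# leg foot & pin checks: predicted positions, dark-foot mask centroid near prediction
for n,c in(('scene',S),('side',D)):
    f=proj(c,fix(42,102.4,89)); u,v=f.astype(int); g=cv2.cvtColor(c['im'],cv2.COLOR_RGB2GRAY)
    print(n,'foot pred',f,'pin top',proj(c,fix(40,104,68)),'foot',proj(c,fix(40,104,26)))
    print(g[v-8:v+22,u-12:u+13])
b=proj(S,fix(-37,0,255)); print('bar',b)
```

```text
18.425 (np.float64(-36.49680823994283), np.float64(0.21788716894611224), np.float64(201.49000715577796)) [-3.14 -0.   -0.09] 21.252166849449566 30.001037120819092 [ 5.35 -2.06  0.57]
scene foot pred [300.19 244.97] pin top [300.37 250.11] foot [300.3  261.11]
[[ 36  35  32  46  77 156 243 248 245 242 240 239 238 238 238 239 239 237 236 233 231 230 229 226 225]
 [ 38  39  35  33  31  65  87 220 248 248 243 241 240 238 237 235 233 232 231 229 228 225 227 231 233]
 [ 25  35  38  38  35  33  35  81 129 223 248 246 240 235 233 232 229 226 225 228 231 233 236 236 237]
 [ 27  17  29  35  39  37  34  31  56  83 116 200 240 236 226 222 221 226 232 236 237 236 236 237 237]
 [232 129  38  27  36  39  39  35  33  37  63  62 118 226 232 232 235 236 236 236 237 237 237 237 238]
 [248 248 173  58  22  32  37  39  38  37  36  36  18 246 247 240 238 238 238 238 238 238 238 238 236]
 [197 194 193 154  83  29  27  35  39  29  33  35  16 152 247 246 241 239 238 238 237 236 234 231 229]
 [180 182 189 193 197 166  70  20  33  29  35  25  27  34 147 246 245 239 236 233 230 229 229 229 229]
 [186 186 187 18
[... 4737 characters left out ...]
  45  47  51  50  50  47  53  52  49  48  52  72 105 130 142]
 [170 169 167 159 151 136 109  75  53  47  46  49  52  52  51  49  47  46  47  47  60  90 119 138 142]
 [169 166 162 155 147 136 114  89  75  64  56  50  52  53  49  48  43  44  43  53  75 106 129 139 143]
 [167 165 158 152 147 139 130 118 109  97  75  58  52  52  51  48  45  43  50  69  96 123 137 142 141]
 [164 160 154 146 143 140 140 136 132 121  98  70  58  55  52  50  51  51  61  89 115 135 140 141 142]
 [161 156 150 145 143 143 141 141 140 133 116  92  75  68  67  68  73  76  86 108 131 139 142 142 141]
 [156 151 145 142 142 141 140 143 143 140 132 117 103  97  97 102 109 116 120 129 139 141 142 140 142]]
bar [256.59 191.38]
```

The bar is gripped at fixture y ≈ 0.2 mm, so the frame is upright within about 0.01 rad. In both views the foot is within about 2–4 px of its upright prediction, so it clears the pin. I let it settle briefly, then hand in.

Request:
play_rows(
  steps=[
    [[0,0,0,0,0,0,1],[0,0,0,0,0,0,1],[0,0,0,0,0,0,1],[0,0,0,0,0,0,1]],
  ],
)

```text
time: 19.02
tcp_pos: [550.7, -59.9, 201.5]
tool_rot: [-3.141, -0.001, -0.088]
wrist_force: [5.2, -2.2, 0.8]
opening: 21.6
finger_force: 30.0
```

Run:
```python
from h import *
s=read_state(); print(s['time'],infix(),s['opening'],s['finger_force'],s['wrist_force'],max(abs(np.array(s['joint_vel']))))
print(job.finish_job())
```

```text
19.025 (np.float64(-36.51704913641468), np.float64(0.06331835576073445), np.float64(201.48461018774432)) 21.592155042568027 30.001987516880035 [ 5.17622141 -2.23074066  0.7619833 ] 0.002057094192814245
the job is handed in; nothing more can be done
None
```

I handed the job in at 19 s, and no verdict came back: by my measurements the pin is home in the bore, the leg is down at its stop, and the gripper holds the frame upright by its bar, clear of the pin.

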